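# Set the sieve shaker's timer by four clicks and start it

## Task

Set the sieve shaker's timer: push the orange wing of the click-stop dial round with a fingertip, clockwise as seen from above, exactly four clicks on from where it rests and never past the fourth, and leave it resting there. Only then press the green start button all the way down and let it go. Do not pinch the wing, and do not lift or shift the sieve or anything else that stands about.

Things in the scene. Friction and masses are not known exactly. Their poses are not given: they have to be found in the camera images.
- control_box: white fixed control box with a grey deck, 175 (x) x 150 (y) x 55 mm; origin under its centre, z up, its front (the edge near the start button) faces its own -x. Dial axis at (20, 0) mm, start button at (-55, -45) mm in its frame. Bolted down. Small white dots on the deck, 54 mm from the dial axis, mark the click stops
- dial_axis (a point): point on the dial's axis at the top of the black dial disc (92 mm across), 12 mm above the deck. It has the dial's axes: x points along the wing, z up; it turns with the dial
- wing (a point): point on the orange finger wing, 34 mm out from the dial's axis, half way up the wing (24 mm above the deck); has the dial's axes. The wing is one upright bar on the disc along the dial's +x, from 7 to 45 mm from the axis, 10 mm thick, its foot 11 mm and its top 36 mm above the deck
- dial (a joint): dial angle in rad, 0 at the start (first, red mark; the wing then lies at +135 degrees from the box's +x toward its +y), growing clockwise seen from above. A click stop every 30 degrees (0.5236 rad), so the fourth is at 2.094; ten stops after the first one, with hard ends just past the last (5.24) and just below 0. Between stops it resists up to 0.15 N m (4.4 N at the wing), past half way it drops by itself into the next stop and stays (damped)
- wing_back: the half of the wing's thickness on the dial's +y side, the anticlockwise side: its outer face is the one to push to turn clockwise. Origin on the dial's axis at deck height, with the dial's axes
- wing_front: the other half of the wing's thickness, on the dial's -y (clockwise, leading) side. Origin and axes as for wing_back
- start_top (a point): centre of the top of the green start button, 28 mm across, 22 mm above the deck; black collar 44 mm across and 12 mm high round it; goes straight down
- start (a joint): start button travel in m, 0 up, 0.006 fully down; a spring takes 1.5 N to begin and 5 N to go fully down, and brings it back up
- shaker: blue sieve shaker, 150 x 150 mm, fixed, its round plate 66 mm above the table, two clamp posts with black knobs up to 88 mm; origin under its centre
- sieve: the round brass sieve, 68 mm across and 23 mm high, standing loose on the shaker's plate; origin at the centre of its underside
- tin_large: aluminium moisture tin with lid, 58 mm across, 27 mm high; origin at the centre of its underside; bystander
- tin_small: aluminium moisture tin with lid, 52 mm across, 27 mm high; origin at the centre of its underside; bystander
- check_weight: steel check weight, 23 mm across, 24 mm high; origin at the centre of its underside; bystander
- vial_white: clear sample vial with white cap, 30 mm across, 64 mm high; origin at the centre of its underside; bystander
- vial_black: clear sample vial with black cap, 30 mm across, 64 mm high; origin at the centre of its underside; bystander
- sample_cup: translucent sample cup with soil, 52 mm across, 76 mm high; origin at the centre of its underside; bystander

How it is judged:
By the outcome, as a careful person would: the job done as asked, in the order asked, and still so for the second after the job is handed in, with the robot touching nothing.
It also fails if it takes over 56 s, if anything falls off the work surface, if the arm or the gripper's body presses on something with over 40 N, if the wrist force passes 120 N, or if a joint passes its speed limit or range.

## Robot

A 6-joint arm with a two-finger parallel gripper is mounted at the origin on the work surface; the furniture and walls round the work are solid. World frame = base frame: x ahead of the robot, y to its left, z up, the work surface at z = 0. Lengths are in m, angles in degrees, forces in N, time in s.
With the tool pointing down it reaches from about 0.4 to 0.825 m from the base axis. Payload 7 kg.
Tool frame: the origin (TCP) lies midway between the tips of the shut fingers; the grasp point (between the pads) lies 19 mm behind it; z points along the fingers, y is the line along which they close (so a half turn about z gives the same grasp; the last joint's range is limited). The gripper opens to 88 mm and grips with 3 to 60 N. Pads are 19 mm wide; open, the fingers measure 130 mm over their backs; the gripper's body (78 mm by 193 mm) begins 47 mm behind the grasp point.
Start: joints at [86.522, 20.546, 0.682, 0, -70.136, -16.507], TCP at [0.231, 0.634, 0.227] pointing down, gripper open.
Joint ranges: [-176.03, 176.03], [-82.01, 121.73], [-58.28, 71.71], [-173.87, 95.51], [-174.79, -0.11], [-173.66, 173.66]. Speed limits (degrees/s): [136.94, 136.94, 172.46, 180, 180, 180].

## Interface

Orientations are given as [roll, pitch, yaw] about the fixed x, y, z axes, in that order (R = Rz(yaw) Ry(pitch) Rx(roll)).
In Python, from plant import telemetry, viewer, workorder gives the robot as it stands. The module is installed in compiled form; this text tells all that it offers.
- The arm moves only by the tool carry_out, never from a script. Its argument "rows" is a list of rows, each a list of 6 numbers: the shift along the tool's x, y, z in m, then the turn, a rotation vector about the tool's x, y, z in rad. In form: [[tx, ty, tz, ax, ay, az], ...]. A call has 1 to 8 rows; each row is the pose to reach, as a shift and turn from the pose commanded when the call began, along the tool's axes at that moment; what a row does not reach only later rows make up. A row lasts 1/8 s, in which the tool goes at most 62.5 mm and 10.7 degrees, less where a joint would pass 70% of its speed; a pose out of reach is approached as far as the arm can. A call with a gripper value outside its range is refused whole. "grip" is the gripper's target within -1 to 1 (fully open at 1, half-way at 0, shut at -1), set as the call begins (left out, the last holds). The fingers move at their own pace and stop on an object; the grip force is fixed at half the most. Time passes only in rows, so rows that repeat a pose let the fingers close. It gives the time, the measured TCP pose, the force, the opening and the grip force at its end, in the units of the state.
- telemetry.get_obs(): the state, without advancing time (a new reading comes with each control period).
- viewer.snapshot(name): name is "side" or "top" or "wrist"; returns the picture (400x640x3 uint8, red, green, blue); there is no depth.
- viewer.camera_info(name): a dict with "intrinsics" (3x3 intrinsics, pixels), "extrinsics" (4x4, takes a point from camera to world coordinates); the wrist camera has in their place "tool_from_camera" (4x4, takes a point from camera to tool coordinates, whose origin is the TCP and whose axes are the flange's). Camera axes: x right, y down, z forward; pixel columns grow to the right and rows downward; lengths in m; the calibration is good to about 2 mm. A picture is of the moment at which its call begins: read the wrist's pose just before it. camera_info takes no time and is no camera call.
- workorder.close_job(): hands the job in; it is judged then, once.
The state is a dict: "clock": time; "joint_pos": joint angles; "qvel": joint speeds; "tau": joint torques, N m; "tool_pos": TCP position; "orientation": TCP orientation; "force": force on the tool from outside, world axes, zero at the start; "moment": the same for the moment, N m; "opening": finger opening in m; "gripper_force": force on a finger pad.
Only numpy, scipy, OpenCV 4.12 (cv2) and the standard library are available. Lean on these libraries where they do the work, as an engineer would, in place of code of your own. Each camera call takes 0.05 s, during which the arm holds its last target. There are 200 camera calls.

## Working session

There is one attempt and no reset: what is moved stays moved. The work goes in short steps, Python scripts to look and compute and a tool call to move; the robot and the scene stay as the last step left them, time stands still between calls to the robot, and variables do not carry over. Pictures are saved under pics/ and viewed, at most 10 in all, crops included, and the job is handed in when it is done.

Besides the shell and the picture viewer there is one more tool, called after "Request:" by a JSON object that holds its "op" and its "data", one argument or row to a line. carry_out: Moves the arm, as the interface text tells. Its arguments: {"type":"object","properties":{"rows":{"type":"array"},"grip":{"type":"number"}},"required":["rows"]}

```bash
mkdir -p pics; python3 - <<'E'
from plant import telemetry, viewer
import cv2,numpy as np
np.set_printoptions(precision=4,suppress=True)
o=telemetry.get_obs();print(o)
for n in("top","side","wrist"):
    cv2.imwrite(f"pics/{n}0.png",viewer.snapshot(n)[:,:,::-1]);print(n,viewer.camera_info(n))
E
```

```text
{'clock': 0.0, 'joint_pos': array([ 86.5236,  20.5893,   0.6338,  -0.0206, -70.1369, -16.5063]), 'qvel': array([ 0.0313,  0.0287, -0.0241, -0.0003, -0.0127, -0.0152]), 'tau': array([  0.0013, -58.2721,  29.3058,   6.9971,   0.0073,  -0.0002]), 'tool_pos': array([0.2305, 0.6339, 0.2256]), 'orientation': array([179.9059,  -0.0077, -19.9897]), 'force': array([-0.1679,  0.1209,  0.4353]), 'moment': array([-0.009 , -0.0066,  0.0523]), 'gripper_force': 0.0, 'opening': 0.08735151204215094}
top {'intrinsics': array([[422.9098,   0.    , 328.2776],
       [  0.    , 422.9098, 201.8102],
       [  0.    ,   0.    ,   1.    ]]), 'extrinsics': array([[ 0.0051, -0.9984,  0.0571,  0.3994],
       [-0.9995, -0.0033,  0.0309, -0.0235],
       [-0.0307, -0.0572, -0.9979,  1.1778],
       [ 0.    ,  0.    ,  0.    ,  1.    ]])}
side {'intrinsics': array([[484.036 ,   0.    , 319.7919],
       [  0.    , 484.036 , 200.1381],
       [  0.    ,   0.    ,   1.    ]]), 'extrinsics': array([[-0.8739, -0.2239,  0.4314, -0.0667],
       [-0.4858,  0.3732, -0.7904,  1.0325],
       [ 0.0159, -0.9003, -0.4349,  0.6295],
       [ 0.    ,  0.    ,  0.    ,  1.    ]])}
wrist {'intrinsics': array([[285.3603,   0.    , 316.6075],
       [  0.    , 285.3603, 196.2527],
       [  0.    ,   0.    ,   1.    ]]), 'tool_from_camera': array([[ 0.0005, -0.9688, -0.2477,  0.0643],
       [ 1.    ,  0.0003,  0.0009, -0.0004],
       [-0.0008, -0.2477,  0.9688, -0.1567],
       [ 0.    ,  0.    ,  0.    ,  1.    ]])}
```

View pics/top0.png

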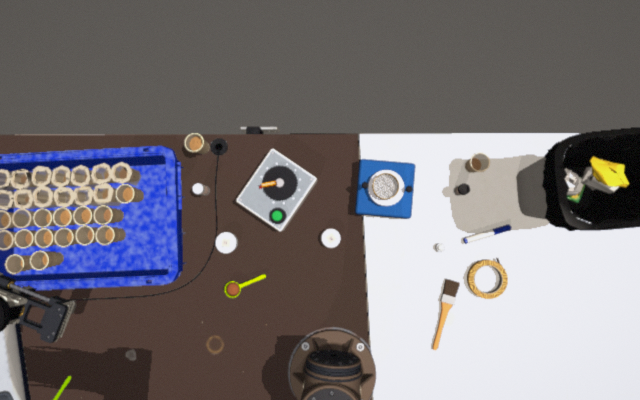

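View pics/side0.png

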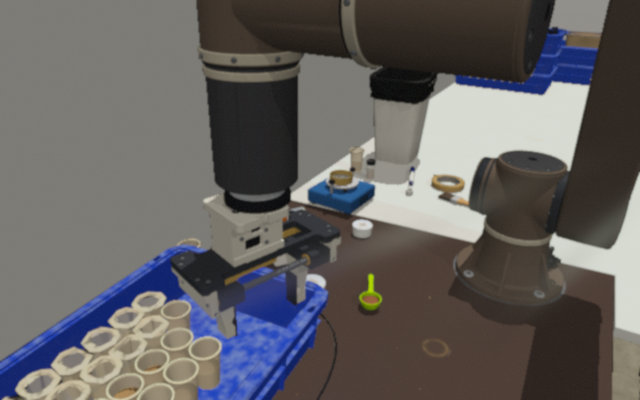

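The top view shows the box around (277,190), the black dial at (279,182), the wing pointing left to (262,184), and the green button at (277,216). I'll enlarge that area.

```bash
python3 - <<'E'
import cv2
i=cv2.imread("pics/top0.png")[140:240,220:350]
cv2.imwrite("pics/topc.png",cv2.resize(i,None,fx=6,fy=6,interpolation=cv2.INTER_CUBIC))
E
```

```text
(no output)
```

View pics/topc.png

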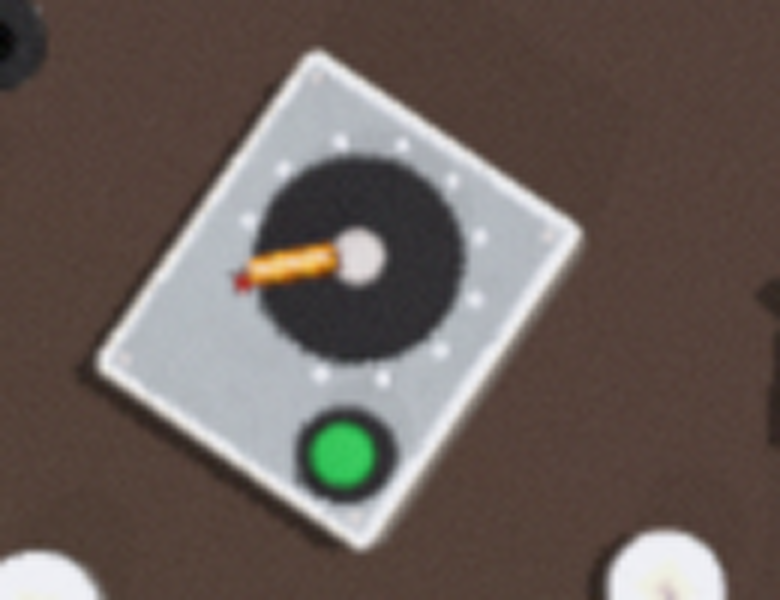

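```bash
cat >h.py <<'E'
import numpy as np,cv2
from plant import telemetry,viewer
from scipy.spatial.transform import Rotation as R
np.set_printoptions(precision=4,suppress=True)
def ray(info,T,px,z):
    d=T[:3,:3]@np.linalg.inv(info["intrinsics"])@[px[0],px[1],1.]
    return T[:3,3]+d*(z-T[2,3])/d[2]
def top(px,z):
    i=viewer.camera_info("top");return ray(i,i["extrinsics"],px,z)
def toolT(o):
    T=np.eye(4);T[:3,:3]=R.from_euler("xyz",o["orientation"],degrees=True).as_matrix();T[:3,3]=o["tool_pos"];return T
def wrist(px,z,o):
    i=viewer.camera_info("wrist");return ray(i,toolT(o)@i["tool_from_camera"],px,z)
def fit(loc,w):
    l=np.array(loc,float);w=np.array(w)[:,:2];lc,wc=l.mean(0),w.mean(0)
    H=(l-lc).T@(w-wc);th=np.arctan2(H[0,1]-H[1,0],H[0,0]+H[1,1])
    c,s=np.cos(th),np.sin(th);M=np.array([[c,-s],[s,c]]);t=wc-M@lc
    print("th",np.degrees(th),"t",t,"res mm",(((M@l.T).T+t-w)*1e3).round(1).tolist());return th,M,t
E
python3 - <<'E'
from h import *
P=[(316,52,.055,87.5,75),(581,233,.055,87.5,-75),(362,548,.055,-87.5,-75),(98,360,.055,-87.5,75),(359,258,.067,20,0),(343,455,.077,-55,-45)]
w=[top((u/6+220-.4,v/6+140-.4),z) for u,v,z,_,_ in P]
th,M,t=fit([(x/1e3,y/1e3) for *_,x,y in P],w)
print("dial",M@[.02,0]+t,"btn",M@[-.055,-.045]+t,"wingdir",np.degrees(th)+135)
i=viewer.camera_info("wrist");print()
for n,p,z in[("tinL",(226-0,242),.027),("tin2",(331,237),.027),("vial",(198,189),.064),("shaker",(386,188),.066)]:print(n,top(p,z))
E
```

```text
th -34.523318839662316 t [0.497  0.1512] res mm [[4.1, 0.6], [0.5, -3.4], [-3.2, -0.5], [-1.3, 3.8], [-0.0, -0.7], [-0.1, 0.2]]
dial [0.5134 0.1399] btn [0.4261 0.1453] wingdir 100.47668116033768

tinL [0.3543 0.2912 0.027 ]
tin2 [0.3696 0.0043 0.027 ]
vial [0.4962 0.3591 0.064 ]
shaker [ 0.4998 -0.1407  0.066 ]
```

Request:
{"op": "carry_out", "data": {
  "rows": [
    [0.06, 0.057, 0.01, 0, 0, -0.08],
    [0.11, 0.105, 0.02, 0, 0, -0.16],
    [0.15, 0.143, 0.025, 0, 0, -0.24],
    [0.19, 0.18, 0.025, 0, 0, -0.32],
    [0.23, 0.22, 0.025, 0, 0, -0.4],
    [0.27, 0.26, 0.025, 0, 0, -0.48],
    [0.31, 0.296, 0.025, 0, 0, -0.52],
    [0.35, 0.334, 0.025, 0, 0, -0.52]
  ],
  "grip": -1
}}

```text
clock: 1.15
tool_pos: [0.446, 0.1991, 0.2017]
orientation: [-180.0, -0.0, 9.9]
force: [0.7, -0.5, 0.6]
opening: 0.0135
gripper_force: 0.0
```

Request:
{"op": "carry_out", "data": {
  "rows": [
    [0.0, 0.02, 0, 0, 0, 0],
    [0.0, 0.02, 0, 0, 0, 0],
    [0.0, 0.02, 0, 0, 0, 0]
  ]
}}

```text
clock: 1.52
tool_pos: [0.4488, 0.1818, 0.2016]
orientation: [-180.0, -0.0, 9.8]
force: [0.4, 0.4, -0.9]
opening: 0.0006
gripper_force: 0.0
```

```bash
python3 - <<'E'
from h import *
o=telemetry.get_obs();im=viewer.snapshot("wrist");print(o["tool_pos"],o["orientation"],o["joint_pos"],o["opening"])
cv2.imwrite("pics/w1.png",im[:,:,::-1])
i=viewer.camera_info("wrist");T=np.linalg.inv(toolT(o)@i["tool_from_camera"])
for p in[(.5134,.1399,.067),(.4261,.1453,.077),(*o["tool_pos"],)]:
    q=T@[*p,1];q=i["intrinsics"]@q[:3];print(q[:2]/q[2])
E
```

```text
[0.4488 0.1818 0.2016] [-179.9869   -0.0123    9.8275] [ 45.3834   3.4503 -24.8291  -0.004  -61.7029  54.4459] 0.0005933549593962447
[370.2934 131.7843]
[348.6691 216.2178]
[318.5634 236.8287]
```

View pics/w1.png

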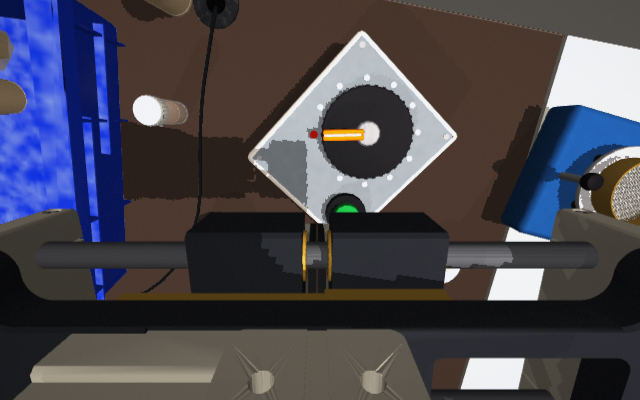

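The wrist view has the dial centre at (368,132), 2 px from the prediction, and the wing tip at (323,134) by the red mark. The estimate holds, so I'm going down behind the wing.

Request:
{"op": "carry_out", "data": {
  "rows": [
    [0.03, 0.0155, 0.04, 0, 0, 0],
    [0.03, 0.0155, 0.07, 0, 0, -0.01],
    [0.03, 0.0155, 0.095, 0, 0, -0.01],
    [0.03, 0.0155, 0.11, 0, 0, -0.01],
    [0.03, 0.0155, 0.12, 0, 0, -0.01],
    [0.03, 0.0155, 0.1255, 0, 0, -0.01],
    [0.03, 0.0155, 0.1255, 0, 0, -0.01]
  ]
}}

```text
clock: 2.45
tool_pos: [0.4812, 0.1712, 0.0763]
orientation: [-180.0, -0.0, 10.4]
force: [0.5, 1.5, -0.1]
opening: 0.0004
gripper_force: 0.0
```

```bash
python3 - <<'E'
from h import *
o=telemetry.get_obs();im=viewer.snapshot("wrist");print(o["tool_pos"],o["orientation"],o["force"])
cv2.imwrite("pics/w2.png",im[:,:,::-1])
E
```

```text
[0.4812 0.1712 0.0763] [-179.9952   -0.0182   10.3973] [ 0.4988  1.5386 -0.1158]
```

View pics/w2.png

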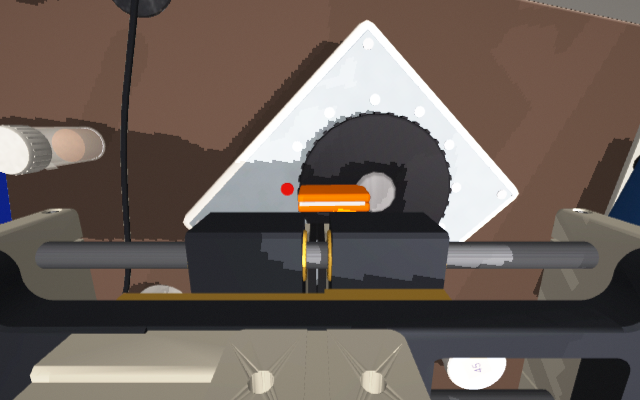

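The tool is down behind the wing. The wing spans (298–371, 188–212), its hub centre is at (376,190) and the red mark is at (287,189). Next I'll work out the arc.

```bash
cat >arc.py <<'E'
from h import *
D=None
def pose(D,th,phi0,r=.036,b=.0145):
    a=np.radians(phi0-th);c,s=np.cos(a),np.sin(a)
    return np.array([D[0]+r*c-b*s,D[1]+r*s+b*c]),phi0-90-th
def rows(D,phi0,p0,yaw0,ths,b=.0145):
    y=np.radians(yaw0);A=np.array([[np.cos(y),np.sin(y)],[np.sin(y),-np.cos(y)]])
    out=[]
    for th in ths:
        p,yw=pose(D,th,phi0,b=b);d=A@(p-p0);out.append([round(d[0],4),round(d[1],4),0,0,0,round(np.radians(yaw0-yw),3)])
    return out
E
python3 - <<'E'
from arc import *
o=telemetry.get_obs()
print("D",wrist((376,191),.068,o),"red",wrist((287,189),.055,o))
D=np.array([.5134,.1405]);f=100.5
p,y=o["tool_pos"][:2],o["orientation"][2]
print(rows(D,f,p,y,[0,3,6,9,12,16,20,20]))
for a,b in((20,50),(50,80),(80,105)):
    p,y=pose(D,a,f);print(rows(D,f,p,y,np.linspace(a,b,8)[1:].tolist()+[b]))
E
```

```text
D [0.5128 0.1422 0.068 ] red [0.5013 0.1953 0.055 ]
[[np.float64(0.0114), np.float64(0.0), 0, 0, 0, np.float64(-0.002)], [np.float64(0.0133), np.float64(-0.0007), 0, 0, 0, np.float64(0.05)], [np.float64(0.0152), np.float64(-0.0013), 0, 0, 0, np.float64(0.103)], [np.float64(0.0172), np.float64(-0.0018), 0, 0, 0, np.float64(0.155)], [np.float64(0.0192), np.float64(-0.0022), 0, 0, 0, np.float64(0.208)], [np.float64(0.0219), np.float64(-0.0026), 0, 0, 0, np.float64(0.277)], [np.float64(0.0246), np.float64(-0.0028), 0, 0, 0, np.float64(0.347)], [np.float64(0.0246), np.float64(-0.0028), 0, 0, 0, np.float64(0.347)]]
[[np.float64(0.0027), np.float64(-0.001), 0, 0, 0, np.float64(0.075)], [np.float64(0.0055), np.float64(-0.0018), 0, 0, 0, np.float64(0.15)], [np.float64(0.0084), np.float64(-0.0023), 0, 0, 0, np.float64(0.224)], [np.float64(0.0113), np.float64(-0.0027), 0, 0, 0, np.float64(0.299)], [np.float64(0.0142), np.float64(-0.0028), 0, 0, 0, np.float64(0.374)], [np.float64(0.0171), np.float64(-0.0027), 0, 0, 0, np.float64(0.449)], [np.float64(0.0199), np.float64(-0.0024), 0, 0, 0, np.floa
[... 519 characters left out ...]
4(0.0199), np.float64(-0.0024), 0, 0, 0, np.float64(0.524)], [np.float64(0.0199), np.float64(-0.0024), 0, 0, 0, np.float64(0.524)]]
[[np.float64(0.0023), np.float64(-0.0008), 0, 0, 0, np.float64(0.062)], [np.float64(0.0046), np.float64(-0.0015), 0, 0, 0, np.float64(0.125)], [np.float64(0.0069), np.float64(-0.0021), 0, 0, 0, np.float64(0.187)], [np.float64(0.0093), np.float64(-0.0025), 0, 0, 0, np.float64(0.249)], [np.float64(0.0117), np.float64(-0.0027), 0, 0, 0, np.float64(0.312)], [np.float64(0.0142), np.float64(-0.0028), 0, 0, 0, np.float64(0.374)], [np.float64(0.0166), np.float64(-0.0028), 0, 0, 0, np.float64(0.436)], [np.float64(0.0166), np.float64(-0.0028), 0, 0, 0, np.float64(0.436)]]
```

Request:
{"op": "carry_out", "data": {
  "rows": [
    [0.011, 0, 0, 0, 0, 0],
    [0.013, -0.001, 0, 0, 0, 0.05],
    [0.015, -0.0015, 0, 0, 0, 0.1],
    [0.017, -0.002, 0, 0, 0, 0.155],
    [0.019, -0.0025, 0, 0, 0, 0.21],
    [0.022, -0.003, 0, 0, 0, 0.28],
    [0.0245, -0.003, 0, 0, 0, 0.35],
    [0.0245, -0.003, 0, 0, 0, 0.35]
  ]
}}

```text
clock: 3.5
tool_pos: [0.5056, 0.1786, 0.0764]
orientation: [-180.0, -0.0, -9.7]
force: [-0.7, 0.9, 0.1]
opening: 0.0008
gripper_force: 0.0
```

```bash
python3 - <<'E'
from h import *
o=telemetry.get_obs();im=viewer.snapshot("wrist");print(o["tool_pos"],o["orientation"],o["force"])
cv2.imwrite("pics/w3.png",im[:,:,::-1])
E
```

```text
[0.5056 0.1786 0.0764] [-179.9632   -0.043    -9.6541] [-0.6629  0.9     0.1188]
```

View pics/w3.png

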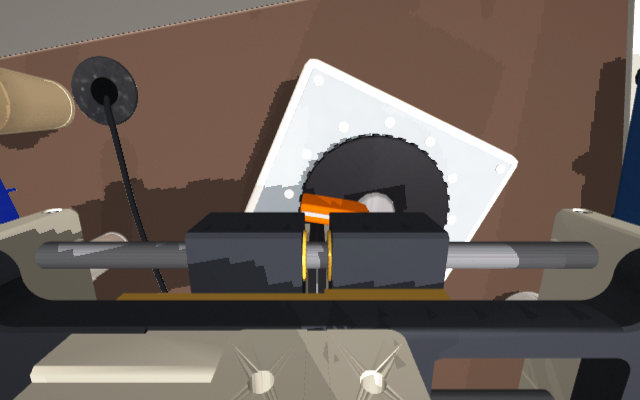

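The wing now leads the tool by about 10° (hub at (376,205), tip at (303,196)), which puts it at click 1. Clicks two and three next.

Request:
{"op": "carry_out", "data": {
  "rows": [
    [0.0027, -0.001, 0, 0, 0, 0.075],
    [0.0055, -0.002, 0, 0, 0, 0.15],
    [0.0085, -0.0023, 0, 0, 0, 0.225],
    [0.0113, -0.0027, 0, 0, 0, 0.3],
    [0.0142, -0.0028, 0, 0, 0, 0.375],
    [0.017, -0.0027, 0, 0, 0, 0.45],
    [0.02, -0.0024, 0, 0, 0, 0.524],
    [0.02, -0.0024, 0, 0, 0, 0.524]
  ]
}}

```text
clock: 4.55
tool_pos: [0.525, 0.1773, 0.0762]
orientation: [-180.0, -0.0, -39.6]
force: [-0.5, 0.4, -0.5]
opening: 0.0002
gripper_force: 0.0
```

Request:
{"op": "carry_out", "data": {
  "rows": [
    [0.0027, -0.001, 0, 0, 0, 0.075],
    [0.0055, -0.002, 0, 0, 0, 0.15],
    [0.0085, -0.0023, 0, 0, 0, 0.225],
    [0.0113, -0.0027, 0, 0, 0, 0.3],
    [0.0142, -0.0028, 0, 0, 0, 0.375],
    [0.017, -0.0027, 0, 0, 0, 0.45],
    [0.02, -0.0024, 0, 0, 0, 0.524],
    [0.02, -0.0024, 0, 0, 0, 0.524]
  ]
}}

```text
clock: 5.55
tool_pos: [0.5417, 0.1663, 0.0761]
orientation: [-180.0, 0.0, -69.6]
force: [0.1, 1.0, -0.3]
opening: 0.0006
gripper_force: 0.0
```

```bash
python3 - <<'E'
from arc import *
o=telemetry.get_obs();im=viewer.snapshot("wrist");print(o["tool_pos"],o["orientation"],o["force"])
cv2.imwrite("pics/w4.png",im[:,:,::-1])
print(pose([.5132,.1412],80,100.5))
E
```

```text
[0.5417 0.1663 0.0761] [-179.9994    0.      -69.5824] [ 0.067   1.0278 -0.3116]
(array([0.5418, 0.1674]), -69.5)
```

View pics/w4.png

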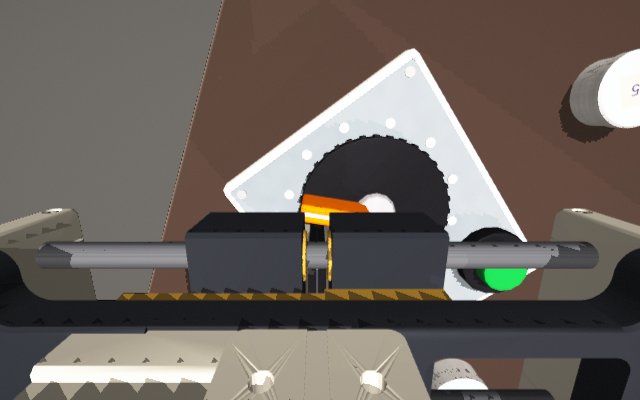

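The picture matches the earlier relation (tip at (303,197), wing about 10° ahead), so it's at click 3. I'll repeat the same 30° step once more, then back off 10 mm.

Request:
{"op": "carry_out", "data": {
  "rows": [
    [0.0027, -0.001, 0, 0, 0, 0.075],
    [0.0055, -0.002, 0, 0, 0, 0.15],
    [0.0085, -0.0023, 0, 0, 0, 0.225],
    [0.0113, -0.0027, 0, 0, 0, 0.3],
    [0.0142, -0.0028, 0, 0, 0, 0.375],
    [0.017, -0.0027, 0, 0, 0, 0.45],
    [0.02, -0.0024, 0, 0, 0, 0.524],
    [0.02, -0.0024, 0, 0, 0, 0.524]
  ]
}}

```text
clock: 6.6
tool_pos: [0.5508, 0.1484, 0.0761]
orientation: [180.0, -0.0, -99.6]
force: [-0.1, 0.0, 0.3]
opening: 0.0005
gripper_force: 0.0
```

Request:
{"op": "carry_out", "data": {
  "rows": [
    [-0.006, 0, 0, 0, 0, 0],
    [-0.012, 0, 0, 0, 0, 0],
    [-0.015, 0, -0.02, 0, 0, 0],
    [-0.015, 0, -0.05, 0, 0, 0],
    [-0.015, 0, -0.08, 0, 0, 0],
    [-0.015, 0, -0.11, 0, 0, 0],
    [-0.015, 0, -0.12, 0, 0, 0],
    [-0.015, 0, -0.12, 0, 0, 0]
  ]
}}

```text
clock: 7.6
tool_pos: [0.5535, 0.1637, 0.1963]
orientation: [-180.0, 0.0, -99.7]
force: [1.1, 0.6, -0.2]
opening: 0.0002
gripper_force: 0.0
```

```bash
python3 - <<'E'
from arc import *
o=telemetry.get_obs();im=viewer.snapshot("wrist");print(o["tool_pos"],o["orientation"],o["force"])
cv2.imwrite("pics/w5.png",im[:,:,::-1])
E
```

```text
[0.5535 0.1637 0.1963] [-179.9674    0.0476  -99.7012] [ 1.1345  0.5786 -0.1921]
```

View pics/w5.png

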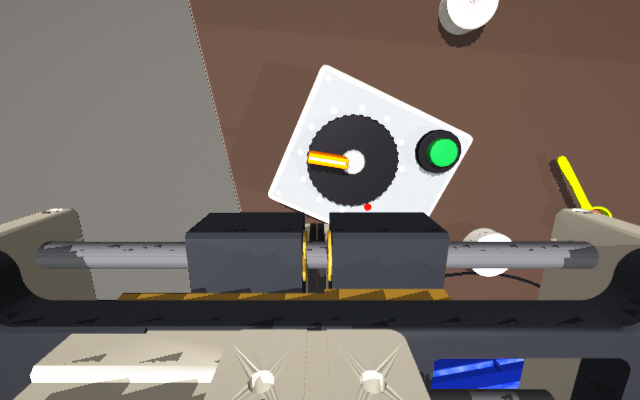

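```bash
python3 - <<'E'
from arc import *
o=telemetry.get_obs()
t=wrist((309,156),.091,o);h=wrist((353,161),.068,o);r=wrist((368,207),.055,o);b=wrist((444,152),.077,o)
print(t,h,r,b)
a=lambda p:np.degrees(np.arctan2(*(p-h)[1::-1]));print(a(t),a(r),a(r)-a(t))
y=np.radians(o["orientation"][2]);A=np.array([[np.cos(y),np.sin(y)],[np.sin(y),-np.cos(y)]])
for q in(b[:2],[.4261,.1455]):print(A@(q-o["tool_pos"][:2]))
E
```

```text
[0.5516 0.1262 0.091 ] [0.5103 0.1409 0.068 ] [0.4997 0.195  0.055 ] [0.4241 0.1457 0.077 ]
-19.500956402617792 101.04750285049376 120.54845925311155
[0.0392 0.124 ]
[0.039  0.1221]
```

The wing is 120.5° clockwise of the red mark, so it's on the fourth stop. Next: over the green button at (444,152), then down.

Request:
{"op": "carry_out", "data": {
  "rows": [
    [0.015, 0.045, 0, 0, 0, 0],
    [0.028, 0.085, 0, 0, 0, 0],
    [0.039, 0.1225, 0, 0, 0, 0],
    [0.039, 0.1225, 0.03, 0, 0, 0],
    [0.039, 0.1225, 0.065, 0, 0, 0],
    [0.039, 0.1225, 0.095, 0, 0, 0],
    [0.039, 0.1225, 0.111, 0, 0, 0],
    [0.039, 0.1225, 0.111, 0, 0, 0]
  ]
}}

```text
clock: 8.65
tool_pos: [0.4247, 0.1444, 0.0831]
orientation: [179.8, -0.2, -99.7]
force: [-0.3, 0.4, 0.9]
opening: 0.0005
gripper_force: 0.0
```

Request:
{"op": "carry_out", "data": {
  "rows": [
    [0, 0, 0.004, 0, 0, 0],
    [0, 0, 0.007, 0, 0, 0],
    [0, 0, 0.009, 0, 0, 0],
    [0, 0, 0.01, 0, 0, 0],
    [0, 0, 0.01, 0, 0, 0]
  ]
}}

```text
clock: 9.28
tool_pos: [0.4263, 0.1457, 0.0753]
orientation: [-180.0, 0.0, -99.7]
force: [-0.7, -0.8, 1.4]
opening: 0.0007
gripper_force: 1.2
```

Request:
{"op": "carry_out", "data": {
  "rows": [
    [0, 0, 0.001, 0, 0, 0],
    [0, 0, 0.002, 0, 0, 0],
    [0, 0, 0.003, 0, 0, 0],
    [0, 0, 0.004, 0, 0, 0],
    [0, 0, 0.0045, 0, 0, 0],
    [0, 0, 0.0045, 0, 0, 0]
  ]
}}

```text
clock: 10.02
tool_pos: [0.4263, 0.1457, 0.0712]
orientation: [-180.0, 0.0, -99.7]
force: [-2.4, 0.4, 10.7]
opening: 0.0002
gripper_force: 6.0
```

Request:
{"op": "carry_out", "data": {
  "rows": [
    [0, 0, 0.0005, 0, 0, 0],
    [0, 0, 0.0008, 0, 0, 0],
    [0, 0, 0.0008, 0, 0, 0],
    [0, 0, 0.0008, 0, 0, 0]
  ]
}}

```text
clock: 10.52
tool_pos: [0.4263, 0.1457, 0.071]
orientation: [-180.0, 0.0, -99.7]
force: [-6.4, -0.0, 20.3]
opening: 0.0003
gripper_force: 10.3
```

Request:
{"op": "carry_out", "data": {
  "rows": [
    [0, 0, -0.004, 0, 0, 0],
    [0, 0, -0.01, 0, 0, 0],
    [0, 0, -0.03, 0, 0, 0],
    [0, 0, -0.06, 0, 0, 0],
    [0, 0, -0.09, 0, 0, 0],
    [0, 0, -0.12, 0, 0, 0],
    [0, 0, -0.14, 0, 0, 0],
    [0, 0, -0.14, 0, 0, 0]
  ]
}}

```text
clock: 11.52
tool_pos: [0.4264, 0.1458, 0.2108]
orientation: [-179.9, 0.1, -99.7]
force: [0.3, 0.2, -0.4]
opening: 0.0007
gripper_force: 0.0
```

```bash
python3 - <<'E'
from arc import *
im=viewer.snapshot("top")[130:250,180:420,::-1]
cv2.imwrite("pics/t2.png",cv2.resize(im,None,fx=3.3,fy=3.3,interpolation=cv2.INTER_CUBIC))
E
```

```text
(no output)
```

View pics/t2.png

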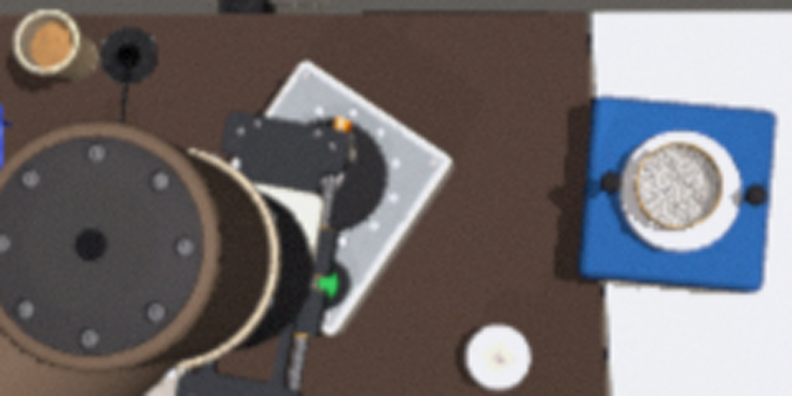

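The top crop shows the wing tip at (342,124), pointing to the fourth stop. The button at (328,286) is free and the sieve is undisturbed, so I'm handing in.

```bash
python3 -c "
from plant import workorder
print(workorder.close_job())"
```

```text
the job is handed in; nothing more can be done
None
```

The job is handed in: the dial rests on the fourth click (measured 120.5° clockwise of the red mark), and the start button was then pressed to its stop (20 N) and let go, at 11.5 s on the robot's clock; no verdict came back.

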